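Wind the egg timer past its top mark and set it to 10 minutes beside the egg box

TASK

The eggs have just gone on to boil: take the teal wind-up timer off the bamboo tray and stand it upright on the worktop next to the egg box, at most a hand's width from it, with the red mark on its base facing the front edge of the worktop. Wind the dial clockwise until its orange top mark has gone past the red mark, so that the bell is sure to ring, then turn it back down to 10 minutes and let go, the red mark still facing the front. Leave the egg box, the tray with the glass and the salt, and the mug where they are.

Things in the scene. Friction and masses are not known exactly. Their poses are not given: they have to be found in the camera images.
- timer: wind-up kitchen timer, 64 mm across, 55 mm high, 0.14 kg, loose: cream base (22 mm high) under a teal dial. Origin: centre of the underside, z up. The red mark is on the base's -x side; at yaw 0 it faces the front edge. The base is light: if the dial is twisted without pressing down, the whole timer turns along and the dial does not wind; with 10 to 20 N down on it the base stays put.
- knob (a point): centre of the dial's ribbed round knob, 42 mm above the foot: 43 mm across, from 30 to 54 mm above the foot. Below it is the dial's flange, 62 mm across, from 22 to 30 mm, which turns with the knob.
- timer_dial (a joint): winding of the dial, rad: 0 run down, growing as the dial turns clockwise seen from above. 0.1047 rad a minute, so 10 minutes is 1.047; the top mark (50 minutes) meets the red mark at 5.236; hard stop at 5.45. Starts between 2.5 and 3.3. Turning takes 0.08 to 0.10 N m either way; it stays where it is left.
- timer_mark (a point): the red mark on the front of the timer's cream base, 32 mm from its axis, 14 mm above the foot.
- dial_zero (a point): the white zero line on the dial's flange, continued on the knob's top. Over the red mark it reads 0; it turns clockwise as the dial is wound, 30 degrees every 5 minutes (small white ticks every 30 degrees), so at 10 minutes it stands 60 degrees clockwise of the red mark, seen from above. The orange line, 60 degrees clockwise from the zero line on the dial, is the top mark.
- egg_box: closed cardboard egg box with a blue label, 106 mm (its x) by 155 mm (its y), 72 mm high, 0.39 kg, loose. Origin: centre of the underside. It stands left or right of the middle, its long side roughly across the worktop.
- tray: oval bamboo tray, 114 mm (its x) by 322 mm (its y), loose; floor 6 mm and rim 19 mm above the worktop. Origin: centre of the underside. The timer stands at the -y end, the glass at the +y end.
- tumbler: clear drinking glass, 81 mm across, 92 mm high, on the tray. Origin: centre of the underside.
- salt_shaker: glass salt shaker with a metal cap, 44 mm across, 90 mm high, on the tray between glass and timer. Origin: centre of the underside.
- white_mug: speckled white mug, 86 mm wide, 117 mm with its handle, 88 mm high, behind the middle of the work. Origin: centre of the underside.
- worktop_back (a point): fixed reference point on the worktop behind the work, at z = 0; its x axis points straight from the front edge to the wall.

How it is judged:
By the outcome, as a careful person would: the job done as asked, in the order asked, and still so for the second after the job is handed in, with the robot touching nothing.
It also fails if it takes over 72 s, if anything falls off the work surface, if the arm or the gripper's body presses on something with over 40 N, if the wrist force passes 120 N, or if a joint passes its speed limit or range.

ROBOT

A 6-joint arm with a two-finger parallel gripper is mounted at the origin on a cart in front of the work surface, level with it; the furniture and walls round the work are solid. World frame = base frame: x ahead of the robot, y to its left, z up, the work surface at z = 0. Lengths are in m, angles in rad, forces in N, time in s.
With the tool pointing down it reaches from about 0.35 to 0.975 m from the base axis. Payload 4.9 kg.
Tool frame: the origin (TCP) lies between the finger pads; the fingertips stand 25 mm ahead of it and the grasp point (between the pads) lies 6 mm ahead of it (manip.tcp_to_tips is the z of the fingertips in the tool frame, in m); z points along the fingers, y is the line along which they close (so a half turn about z gives the same grasp; the last joint's range is limited). The gripper opens to 85 mm and grips with 20 to 120 N. Pads are 22 mm wide; open, the fingers measure 114 mm over their backs; the gripper's body (76 mm by 85 mm) begins 54 mm behind the grasp point. The pads swing forward as they close: fully open they stand 13 mm farther back than shut.
Start: joints at [0.986, 0.053, 1.613, -0, 1.476, -0.119], TCP at [0.281, 0.558, 0.256] pointing down, gripper open.
Joint ranges: [-3.01, 3.01], [-1.01, 2.22], [0.06, 2.58], [-1.02, 4.17], [0.09, 2.62], [-3.14, 3.14]. Speed limits (rad/s): [2.57, 2.57, 3.14, 3.14, 3.14, 3.14].

INTERFACE

Orientations are given as a unit quaternion [w, x, y, z].
In Python, from plant import manip gives the robot as it stands. The module is installed in compiled form; this text tells all that it offers.
- The arm moves only by the tool arm_command, never from a script. Its argument "moves" is a list of rows, each a list of 3 entries, a list of its own where there are three numbers: the opening, from -1 (shut) to 1 (fully open), then the shift along the tool's x, y, z in units of 0.15 m (1.0 is 0.15 m), then the turn about the tool's z in units of 2 pi rad (1.0 is 2 pi rad). A call has 1 to 20 rows; each row is the pose to reach, as a shift and turn from the pose commanded when the call began, along the tool's axes at that moment, turning the shorter way round; what a row does not reach only later rows make up. A row lasts 1/12 s, in which the tool goes at most 41.7 mm and 7.16 degrees, less where a joint would pass 70% of its speed; a pose out of reach is approached as far as the arm can. A call with a number of a shift or a turn outside -1 to 1 is refused whole. A call with a gripper value outside its range is refused whole. The fingers move at their own pace and stop on an object; the grip force is fixed at half the most. Time passes only in rows, so rows that repeat a pose let the fingers close. It gives the time, the measured TCP pose, the force, the opening and the grip force at its end, in the units of the state.
- manip.state(): the state, without advancing time (a new reading comes with each control period).
- manip.grab_frame(name): name is "scene" or "top"; returns a dict with "frame" (480x640x3 uint8, red, green, blue), "fx", "fy", "cx", "cy" (pixels), "R" (3x3) and "t" (3): a world point X has camera coordinates R X + t. Camera axes: x right, y down, z forward; pixel columns grow to the right and rows downward; lengths in m; the calibration is good to about 2 mm. A picture is of the moment at which its call begins. There is no depth.
- manip.job_done(): hands the job in; it is judged then, once.
Trained networks look in a picture, given as the dict that the camera call returned (one of the last four; its "shot" number tells which), for a name from the list of things; names that differ only in an ending like _2 or _b are one class to them, and where a whole thing is asked for, a point or a joint stands for the part that bears it (a point fixed in the world has none). Each returns a list of dicts, best first, with "confidence" (0 to 1); they miss things now and then, are a little off and sometimes report something else, mostly with a low value. They report only what shows in the picture. A call takes as long as a camera call.
- manip.search_frame(picture, target): "extent" ([left, top, right, bottom] in pixels, round what is visible of it).
The state is a dict: "time": time; "joint_pos": joint angles; "joint_vel": joint speeds; "joint_efforts": joint torques, N m; "tool_pos": TCP position; "tool_rot": TCP orientation; "contact_force": force on the tool from outside, world axes, zero at the start; "ft_torque": the same for the moment, N m; "gripper_width": opening from 0.0 (shut) to 1.0 (fully open); "grasp_force": force on a finger pad.
Only numpy, scipy, OpenCV 4.12 (cv2) and the standard library are available. Lean on these libraries where they do the work, as an engineer would, in place of code of your own. Each camera call takes 0.05 s, during which the arm holds its last target. There are 200 camera calls.

## Working session

There is one attempt and no reset: what is moved stays moved. The work goes in short steps, Python scripts to look and compute and a tool call to move; the robot and the scene stay as the last step left them, time stands still between calls to the robot, and variables do not carry over. Pictures are saved under pics/ and viewed, at most 10 in all, crops included, and the job is handed in when it is done.

Besides the shell and the picture viewer there is one more tool, called after "Emit:" as name(argument=value, ...) on one line, values as JSON. arm_command: Moves the arm, as the interface text tells. Shifts and turns lie within -1 to 1; 1 stands for 0.15 m of shift or 2 pi rad of turn. Its arguments: {"type":"object","properties":{"moves":{"type":"array"}},"required":["moves"]}

```bash
mkdir -p pics
cat > h.py <<'E'
import numpy as np, cv2
from plant import manip
def snap(n):
    return manip.grab_frame(n)
def save(f,name):
    cv2.imwrite('pics/'+name+'.png',f['frame'][:,:,::-1])
def ray(f,u,v):
    d=np.array([(u-f['cx'])/f['fx'],(v-f['cy'])/f['fy'],1.])
    R=np.array(f['R']);t=np.array(f['t'])
    return -R.T@t, R.T@d
def onz(f,u,v,z):
    o,d=ray(f,u,v); return o+d*(z-o[2])/d[2]
def proj(f,X):
    c=np.array(f['R'])@np.array(X)+np.array(f['t'])
    return np.array([f['fx']*c[0]/c[2]+f['cx'],f['fy']*c[1]/c[2]+f['cy']])
E
python3 - <<'E'
from h import *
s=manip.state(); print({k:np.round(v,3).tolist() for k,v in s.items()}, manip.tcp_to_tips)
for n in ['scene','top']:
    f=snap(n); save(f,n+'0')
    o,_=ray(f,0,0); print(n,'cam',o.round(3),np.array(f['R']).round(2).tolist(),f['fx'])
    for t in ['timer','knob','timer_mark','dial_zero','egg_box','tray','tumbler','salt_shaker','white_mug']:
        r=manip.search_frame(f,t)
        print(t,[(np.round(x['extent'],0).tolist(),round(x['confidence'],2)) for x in r[:2]])
E
```

```text
{'time': 0.0, 'joint_pos': [0.986, 0.053, 1.614, 0.0, 1.476, -0.119], 'joint_vel': [-0.0, -0.001, 0.002, 0.001, 0.001, 0.001], 'joint_efforts': [-0.002, -39.367, -37.019, -0.0, 0.007, -0.0], 'tool_pos': [0.28, 0.558, 0.255], 'tool_rot': [-0.0, 0.231, 0.973, -0.001], 'contact_force': [-0.131, 0.363, 0.355], 'ft_torque': [-0.047, -0.001, -0.002], 'grasp_force': 0.0, 'gripper_width': 1.002} 0.025
scene cam [ 0.086 -0.837  1.039] [[0.87, -0.49, 0.01], [-0.34, -0.62, -0.71], [0.36, 0.62, -0.7]] 585.7085790264604
timer [([337.0, 356.0, 369.0, 388.0], 0.7)]
knob [([338.0, 354.0, 368.0, 386.0], 0.97)]
timer_mark []
dial_zero [([336.0, 355.0, 366.0, 381.0], 0.78)]
egg_box [([211.0, 182.0, 264.0, 240.0], 0.92), ([338.0, 356.0, 371.0, 388.0], 0.5)]
tray [([269.0, 301.0, 383.0, 407.0], 0.75), ([311.0, 311.0, 328.0, 347.0], 0.73)]
tumbler [([280.0, 278.0, 316.0, 329.0], 0.7), ([310.0, 313.0, 331.0, 346.0], 0.32)]
salt_shaker [([311.0, 311.0, 332.0, 347.0], 0.82)]
white_mug [([316.0, 211.0, 355.0, 264.0], 0.77)]
top cam [0.393 0.007 1.202] [[0.0, -1.0, 0.02], [-0.99, -0.0, -0.15], [0.15, -0.02, -0.99]] 529.5557727341693
timer [([433.0, 270.0, 468.0, 300.0], 0.96)]
knob [([439.0, 267.0, 466.0, 295.0], 0.63), ([283.0, 190.0, 319.0, 243.0], 0.39)]
timer_mark [([439.0, 270.0, 465.0, 299.0], 0.56)]
dial_zero []
egg_box [([165.0, 262.0, 241.0, 319.0], 0.92)]
tray [([340.0, 262.0, 485.0, 323.0], 0.81), ([439.0, 274.0, 464.0, 299.0], 0.5)]
tumbler [([348.0, 273.0, 387.0, 314.0], 0.9), ([433.0, 270.0, 467.0, 301.0], 0.7)]
salt_shaker [([395.0, 277.0, 416.0, 296.0], 0.86)]
white_mug [([283.0, 190.0, 324.0, 242.0], 0.69)]
```

Run:
```python
import cv2
a=cv2.imread('pics/top0.png')
big=cv2.resize(a[180:340,140:500],None,fx=2.2,fy=2.2,interpolation=cv2.INTER_CUBIC)
t=cv2.resize(a[255:315,420:480],None,fx=3.9,fy=3.9,interpolation=cv2.INTER_CUBIC)
s=cv2.imread('pics/scene0.png')
t2=cv2.resize(s[345:395,325:385],None,fx=3.9,fy=3.9,interpolation=cv2.INTER_CUBIC)
import numpy as np
c=np.zeros((600,800,3),np.uint8); c[:352,:792]=big; c[360:594,:234]=t; c[360:555,250:484]=t2
t3=cv2.resize(s[170:400,190:400],(300,240)); c[360:600,495:795]=t3
cv2.imwrite('pics/c0.png',c)
```

```text
(no output)
```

View pics/c0.png

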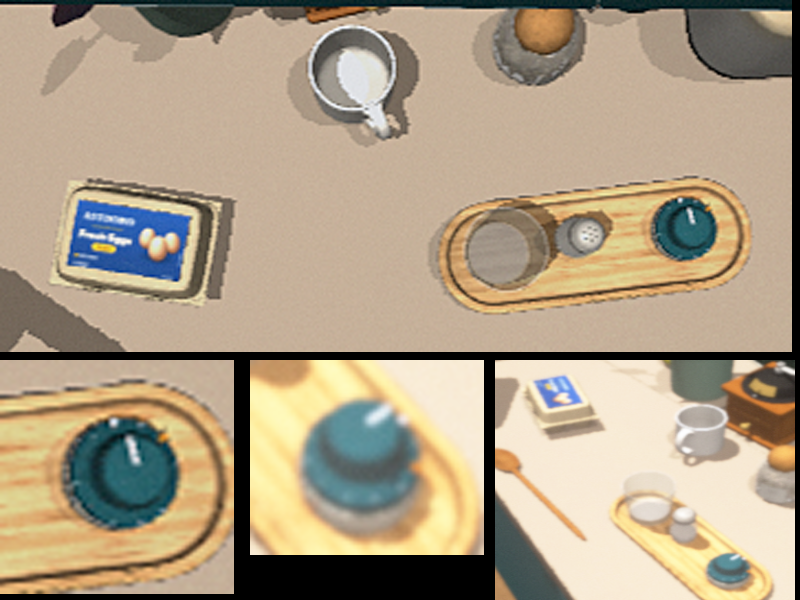

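The top view shows the egg box on the left (crop x 50–220), the tray on the right and the timer at its right end (full image about 451,284). The zero line points away from the robot and slightly left, with orange 60° clockwise of it. The red mark doesn't show yet. Next I'll measure positions.

Run:
```python
from h import *
f=snap('top'); s=snap('scene')
def teal(f,box):
    l,t,r,b=box; im=f['frame'][t:b,l:r]; h=cv2.cvtColor(im,cv2.COLOR_RGB2HSV)
    m=((h[...,0]>82)&(h[...,0]<105)&(h[...,1]>110)).astype(np.uint8)
    c=max(cv2.findContours(m,0,2)[0],key=cv2.contourArea)
    return cv2.fitEllipse(c),m
e,m=teal(f,(420,255,485,315)); u,v=e[0][0]+420,e[0][1]+255
print('top ell',u,v,e[1],m.sum()); print('timer c', onz(f,u,v,.033).round(4))
e,m=teal(s,(325,345,385,395)); u,v=e[0][0]+325,e[0][1]+345
print('scene ell',u,v,e[1]); print('timer c', onz(s,u,v,.042).round(4))
# egg box corners in image (top rim of crop) via network extents
print('top cam px of tumbler/salt:',onz(f,405.5,286.5,.06).round(3),onz(f,367,294,.05).round(3))
# egg box base tray outline mask: corner picks from crop
for p in [(68,180),(236,202),(207,305),(52,283)]:
    print('box corner',onz(f,p[0]/2.2+140,p[1]/2.2+180,.03).round(3))
# white line
im=cv2.cvtColor(f['frame'],cv2.COLOR_RGB2HSV)
ys,xs=np.where((im[262:300,436:468,1]<90)&(im[262:300,436:468,2]>150))
print(sorted(zip((xs+436).tolist(),(ys+262).tolist())))
# reddish in scene
S=s['frame'][350:395,330:380].astype(int); h=cv2.cvtColor(s['frame'],cv2.COLOR_RGB2HSV)[350:395,330:380]
ys,xs=np.where(((h[...,0]<6)|(h[...,0]>172))&(h[...,1]>100)); print('red',[(x+330,y+350,S[y,x].tolist()) for x,y in zip(xs,ys)])
T=f['frame'].astype(int); h=cv2.cvtColor(f['frame'],cv2.COLOR_RGB2HSV)
ys,xs=np.where(((h[...,0]<6)|(h[...,0]>172))&(h[...,1]>100)); print('redtop',[(x,y) for x,y in zip(xs,ys) if 425<x<480 and 255<y<315])
```

```text
top ell 451.2639751434326 283.77346420288086 (25.170082092285156, 26.358135223388672) 537
timer c [ 0.4782 -0.3087  0.033 ]Traceback (most recent call last):
  File "<stdin>", line 10, in <module>
  File "<stdin>", line 7, in teal
cv2.error: OpenCV(4.12.0) /io/opencv/modules/imgproc/src/shapedescr.cpp:361: error: (-201:Incorrect size of input array) There should be at least 5 points to fit the ellipse in function 'fitEllipseNoDirect'
```

Run:
```python
from h import *
f=snap('top'); s=snap('scene')
im=cv2.cvtColor(s['frame'],cv2.COLOR_RGB2HSV)[345:395,325:385]
m=((im[...,0]>75)&(im[...,0]<110)&(im[...,1]>60)).astype(np.uint8)
c=max(cv2.findContours(m,0,2)[0],key=len); x,y,w,h=cv2.boundingRect(c)
print('scene teal',x+325,y+345,w,h,onz(s,x+325+w/2-.5,y+345+h/2-.5,.042).round(4))
for z in (.028,.036): 
    for yy in (-.31,):pass
P=lambda X:proj(s,X).round(1)
print('pred ring top/bot for center', P([.478,-.309,.060]),P([.478,-.309,.032]))
print('salt,tumb',onz(f,405.5,286.5,.06).round(3),onz(f,367,294,.05).round(3))
for p in [(68,180),(236,202),(207,305),(52,283)]:
    print('box corner',onz(f,p[0]/2.2+140,p[1]/2.2+180,.03).round(3))
h=cv2.cvtColor(f['frame'],cv2.COLOR_RGB2HSV)
ys,xs=np.where((h[262:300,436:468,1]<90)&(h[262:300,436:468,2]>150))
print([(x+436,y+262) for x,y in zip(xs.tolist(),ys.tolist())])
for n,F,(l,t,r,b) in (('s',s,(330,350,380,395)),('t',f,(430,262,475,312))):
    h=cv2.cvtColor(F['frame'],cv2.COLOR_RGB2HSV)[t:b,l:r]
    ys,xs=np.where(((h[...,0]<6)|(h[...,0]>172))&(h[...,1]>90)); print(n,'red',[(int(x)+l,int(y)+t,F['frame'][y+t,x+l].tolist()) for x,y in zip(xs,ys)])
```

```text
scene teal 340 356 27 27 [ 0.4784 -0.3107  0.042 ]
pred ring top/bot for center [352.9 363.3] [352.1 371.2]
salt,tumb [ 0.47  -0.202  0.06 ] [ 0.454 -0.12   0.05 ]
box corner [0.525 0.312 0.03 ]
box corner [0.503 0.143 0.03 ]
box corner [0.401 0.17  0.03 ]
box corner [0.422 0.324 0.03 ]
[(436, 262), (463, 262), (465, 262), (466, 262), (467, 262), (467, 263), (448, 270), (449, 270), (448, 271), (449, 271), (463, 271), (464, 271), (465, 271), (436, 272), (437, 272), (463, 272), (464, 272), (465, 272), (466, 272), (452, 275), (453, 275), (453, 276), (454, 276), (453, 277), (454, 277), (453, 278), (454, 278), (453, 279), (454, 279), (454, 280), (455, 280), (465, 280), (454, 281), (455, 281), (465, 289), (461, 293), (460, 295), (438, 297), (456, 297)]
s red []
t red []
```

Emit:
arm_command(moves=[[1,[-0.76,-0.915,0],0],[1,[-0.76,-0.915,0],0],[1,[-0.76,-0.915,0],0],[1,[-0.76,-0.915,0],0],[1,[-0.76,-0.915,0],0]])

```text
time: 1.62
tool_pos: [0.3215, 0.3808, 0.256]
tool_rot: [0.0, 0.232, 0.973, -0.001]
contact_force: [0.8, 0.3, 0.0]
gripper_width: 1.0
grasp_force: 0.0
```

Emit:
arm_command(moves=[[1,[-0.76,-0.915,0],0],[1,[-0.76,-0.915,0],0],[1,[-0.76,-0.915,0],0],[1,[-0.76,-0.915,0],0],[1,[-0.76,-0.915,0],0]])

```text
time: 2.03
tool_pos: [0.3619, 0.2072, 0.2566]
tool_rot: [0.001, 0.233, 0.973, -0.0]
contact_force: [-0.4, 0.2, 0.4]
gripper_width: 1.005
grasp_force: 0.0
```

Emit:
arm_command(moves=[[1,[-0.76,-0.915,0],0],[1,[-0.76,-0.915,0],0],[1,[-0.76,-0.915,0],0],[1,[-0.76,-0.915,0],0],[1,[-0.76,-0.915,0],0]])

```text
time: 2.45
tool_pos: [0.4021, 0.0327, 0.2568]
tool_rot: [0.001, 0.233, 0.972, -0.001]
contact_force: [0.6, 0.8, 0.0]
gripper_width: 0.996
grasp_force: 0.0
```

Emit:
arm_command(moves=[[1,[-0.76,-0.915,0],0],[1,[-0.76,-0.915,0],0],[1,[-0.76,-0.915,0],0],[1,[-0.76,-0.915,0],0],[1,[-0.76,-0.915,0],0]])

```text
time: 2.87
tool_pos: [0.4422, -0.1413, 0.2566]
tool_rot: [0.001, 0.233, 0.972, -0.001]
contact_force: [0.6, 1.2, -0.5]
gripper_width: 1.002
grasp_force: 0.0
```

Emit:
arm_command(moves=[[1,[-0.76,-0.915,0],0.1],[1,[-0.76,-0.915,0],0.1],[1,[-0.76,-0.915,0],0.1],[1,[-0.76,-0.915,0],0.1],[1,[-0.76,-0.915,0],0.1],[1,[-0.76,-0.915,0],0.1],[1,[-0.76,-0.915,0],0.1]])

```text
time: 3.45
tool_pos: [0.4819, -0.3105, 0.2559]
tool_rot: [-0.001, 0.519, 0.855, 0.0]
contact_force: [-0.7, -0.1, -0.3]
gripper_width: 1.003
grasp_force: 0.0
```

Emit:
arm_command(moves=[[1,[0.01,-0.02,0.5],0],[1,[0.01,-0.02,1.0],0],[1,[0.01,-0.02,1.0],0],[1,[0.01,-0.02,1.0],0],[1,[0.01,-0.02,1.0],0]])

```text
time: 3.87
tool_pos: [0.4746, -0.3055, 0.0991]
tool_rot: [-0.007, 0.518, 0.855, 0.001]
contact_force: [-0.9, 1.4, -1.0]
gripper_width: 1.003
grasp_force: 0.0
```

Emit:
arm_command(moves=[[1,[0,0,0.14],0],[1,[0,0,0.28],0],[1,[0,0,0.28],0],[1,[0,0,0.28],0],[-1,[0,0,0.28],0],[-1,[0,0,0.28],0],[-1,[0,0,0.28],0],[-1,[0,0,0.28],0],[-1,[0,0,0.28],0],[-1,[0,0,0.28],0],[-1,[0,0,0.28],0],[-1,[0,0,0.28],0]])

```text
time: 4.87
tool_pos: [0.4796, -0.3115, 0.0666]
tool_rot: [0.002, 0.52, 0.854, 0.0]
contact_force: [0.3, 2.5, 6.0]
gripper_width: 0.48
grasp_force: 60.5
```

Emit:
arm_command(moves=[[-1,[0,0,-0.15],0],[-1,[0,0,-0.35],0],[-1,[0,0,-0.6],-0.02],[-1,[0,0,-0.85],-0.04],[-1,[0,0,-0.9],-0.06],[-1,[0,0,-0.9],-0.08],[-1,[0,0,-0.9],-0.1],[-1,[0,0,-0.9],-0.12],[-1,[0,0,-0.9],-0.14],[-1,[0,0,-0.9],-0.16],[-1,[0,0,-0.9],-0.167],[-1,[0,0,-0.9],-0.167],[-1,[0,0,-0.9],-0.167]])

```text
time: 5.95
tool_pos: [0.4782, -0.3107, 0.1992]
tool_rot: [-0.0, 0.023, 1.0, 0.0]
contact_force: [-0.0, -0.3, -2.0]
gripper_width: 0.48
grasp_force: 61.0
```

Run:
```python
from h import *
s=snap('scene');f=snap('top')
st=manip.state();print(np.round(st['tool_pos'],4),np.round(st['tool_rot'],3),st['gripper_width'],np.round(st['joint_pos'],2))
p=st['tool_pos']
c=np.zeros((400,800,3),np.uint8)
for i,F in enumerate((s,f)):
    u,v=proj(F,[p[0],p[1],p[2]-.045]).astype(int); print(u,v)
    r=25 if i==0 else 60
    c[:,i*400:(i+1)*400]=cv2.resize(F['frame'][v-r:v+r,u-r:u+r],(400,400),interpolation=cv2.INTER_CUBIC)[:,:,::-1]
    for t in ('timer_mark','dial_zero'): print(t,[(np.round(x['extent'],1).tolist(),round(x['confidence'],2)) for x in manip.search_frame(F,t)[:2]])
cv2.imwrite('pics/c1.png',c)
```

```text
[ 0.4783 -0.3107  0.1992] [-0.     0.023  1.     0.   ] 0.48000697997091135 [-0.71 -0.03  1.8  -0.    1.38 -2.23]
356 335
timer_mark [([336.3, 315.3, 372.9, 356.9], 0.87)]
dial_zero [([337.3, 315.0, 373.4, 353.6], 0.68), ([339.5, 316.5, 371.5, 344.6], 0.56)]
468 279
timer_mark [([454.6, 265.9, 469.1, 290.7], 0.54)]
dial_zero []
```

View pics/c1.png

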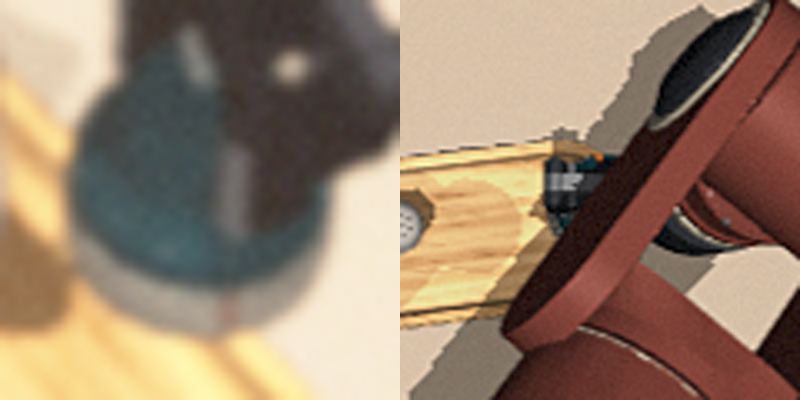

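The red mark shows faintly at crop (230,308), scene px about (360,348), slightly right of the axis. I'll compute its heading.

Run:
```python
from h import *
s=snap('scene'); st=manip.state(); p=np.array(st['tool_pos'])
q=st['tool_rot']; ty=np.degrees(np.arctan2(2*q[1]*q[2]*0+ (q[2]**2-q[1]**2),2*q[1]*q[2])); print('ty heading',ty)
F=s['frame'].astype(float); red=F[...,0]-F[...,1]
base=F[342:356,335:378]; 
R=(red-(F[...,0]-F[...,2])*0.0)[343:354,340:374]
g=F[343:354,340:374,1]; 
W=np.clip(R-np.median(R)-6,0,None); ys,xs=np.mgrid[343:354,340:374]
for y in range(345,353): print(y,R[y-343].astype(int).tolist())
h0=p[2]-(.0666-.006)+.014
for a in range(225,266,4):
    X=[p[0]+.032*np.cos(np.radians(a)),p[1]+.032*np.sin(np.radians(a)),h0]; print(a,proj(s,X).round(1))
f=snap('top')
P=[onz(f,448.5,270.5,.036),onz(f,452.5,275,.06),onz(f,454.7,281,.06)]
for x in P[:2]: print('zero', np.degrees(np.arctan2(x[1]+.3107,x[0]-.4785)),x.round(4))
d=P[1]-P[2];print('line',np.degrees(np.arctan2(d[1],d[0])))
o=onz(f,420+163/3.9,255+77/3.9,.036);print('orange',np.degrees(np.arctan2(o[1]+.3107,o[0]-.4785)))
```

```text
ty heading 87.41599911130528
345 [47, 43, 28, 17, 12, 9, 11, 11, 10, 6, 4, 0, -1, -2, -4, -7, -7, -8, -8, -5, -1, 3, 0, 3, 7, 5, 8, 10, 13, 20, 22, 15, 13, 14]
346 [52, 47, 41, 26, 16, 14, 12, 12, 11, 8, 9, 8, 8, 5, 2, 1, 1, 2, 5, 10, 11, 10, 11, 8, 11, 12, 10, 12, 14, 22, 16, 14, 14, 13]
347 [52, 45, 46, 41, 29, 19, 12, 13, 11, 10, 12, 12, 11, 10, 8, 6, 7, 11, 14, 20, 21, 15, 11, 11, 12, 8, 12, 16, 21, 21, 15, 14, 14, 13]
348 [51, 47, 42, 43, 45, 34, 21, 16, 13, 11, 12, 11, 12, 12, 11, 13, 12, 13, 18, 29, 28, 18, 13, 11, 10, 13, 18, 19, 22, 15, 13, 12, 13, 13]
349 [49, 46, 45, 43, 39, 38, 35, 25, 18, 16, 12, 13, 10, 13, 13, 14, 12, 14, 20, 31, 28, 17, 12, 11, 15, 19, 21, 19, 16, 13, 13, 13, 13, 12]
350 [45, 45, 48, 46, 40, 35, 36, 37, 33, 22, 20, 18, 14, 14, 14, 16, 14, 15, 20, 29, 27, 22, 23, 22, 22, 20, 17, 15, 14, 14, 12, 12, 14, 13]
351 [36, 40, 44, 50, 44, 34, 31, 30, 31, 30, 31, 30, 26, 27, 27, 23, 20, 19, 23, 30, 37, 36, 37, 29, 20, 17, 13, 14, 13, 12, 14, 12, 13, 12]
352 [33, 32, 36, 47, 46, 39, 31, 27, 26, 23, 21, 19, 21, 24, 34, 39, 37, 33, 35, 44, 36, 25, 24, 23, 20, 17, 14, 14, 13, 15, 14, 13, 14, 12]
225 [352.4 349.5]
229 [353.6 349.7]
233 [354.8 349.9]
237 [356. 350.]
241 [357.3 350.1]
245 [358.5 350. ]
249 [359.7 349.9]
253 [360.9 349.7]
257 [362.1 349.5]
261 [363.2 349.2]
265 [364.3 348.8]
zero 15.291930929597873 [ 0.5073 -0.3028  0.036 ]
zero 19.4499611274303 [ 0.4952 -0.3048  0.06  ]
line 18.304955505745962
orange -47.56759013090732
```

Emit:
arm_command(moves=[[-1,[0.05,0.2,0],0],[-1,[0.1,0.45,0],0],[-1,[0.1,0.7,0],0],[-1,[0.1,0.875,0],0]])

```text
time: 6.68
tool_pos: [0.4688, -0.1767, 0.1991]
tool_rot: [-0.0, 0.022, 1.0, 0.001]
contact_force: [0.5, 0.0, -1.0]
gripper_width: 0.479
grasp_force: 61.4
```

Emit:
arm_command(moves=[[-1,[0.1,0.25,0],0],[-1,[0.1,0.5,0],0],[-1,[0.1,0.75,0],0],[-1,[0.1,0.875,0],0]])

```text
time: 7.02
tool_pos: [0.4597, -0.044, 0.1994]
tool_rot: [0.0, 0.021, 1.0, 0.001]
contact_force: [-0.3, -1.1, -1.9]
gripper_width: 0.481
grasp_force: 61.5
```

Emit:
arm_command(moves=[[-1,[0.1,0.25,0],0.015],[-1,[0.1,0.5,0],0.03],[-1,[0.1,0.75,0],0.05],[-1,[0.1,0.875,0],0.07],[-1,[0.1,0.875,0],0.09],[-1,[0.1,0.875,0],0.11],[-1,[0.1,0.875,0],0.13],[-1,[0.1,0.875,0],0.15],[-1,[0.1,0.875,0],0.165],[-1,[0.1,0.875,0],0.18],[-1,[0.1,0.875,0],0.1875],[-1,[0.1,0.875,0],0.1875],[-1,[0.1,0.875,0],0.1875]])

```text
time: 8.1
tool_pos: [0.4511, 0.0846, 0.1994]
tool_rot: [0.0, 0.574, 0.819, 0.0]
contact_force: [-0.6, -0.1, -1.5]
gripper_width: 0.48
grasp_force: 61.6
```

Run:
```python
from h import *
s=snap('scene');f=snap('top')
st=manip.state();p=st['tool_pos'];q=st['tool_rot'];print(np.round(p,4),np.degrees(np.arctan2(q[2]**2-q[1]**2,2*q[1]*q[2])),np.round(st['joint_pos'],2),np.round(st['contact_force'],1))
c=np.zeros((400,800,3),np.uint8)
for i,F in enumerate((s,f)):
    u,v=proj(F,[p[0],p[1],p[2]-.045]).astype(int); print(u,v)
    r=25 if i==0 else 75
    c[:,i*400:(i+1)*400]=cv2.resize(F['frame'][v-r:v+r,u-r:u+r],(400,400),interpolation=cv2.INTER_CUBIC)[:,:,::-1]
cv2.imwrite('pics/c2.png',c)
h0=p[2]-(.0666-.006)+.014
for a in (170,180,190): print(a,proj(s,[p[0]+.032*np.cos(np.radians(a)),p[1]+.032*np.sin(np.radians(a)),h0]).round(1))
```

```text
[0.4511 0.0846 0.1994] 19.986636680781274 [ 0.02 -0.32  2.05 -0.    1.42 -0.33] [ 0.8  0.2 -1.7]
252 214
269 292
170 [239.  217.9]
180 [239.8 219.5]
190 [241.  220.9]
```

View pics/c2.png

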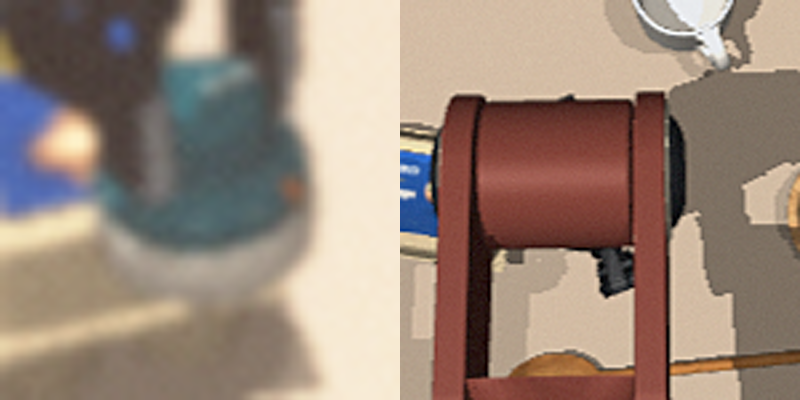

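The scene crop shows the timer held next to the egg box, with the orange mark at its right and the red mark too oblique to see. I'll lower it and press.

Emit:
arm_command(moves=[[-1,[0,0,0.25],0],[-1,[0,0,0.5],0],[-1,[0,0,0.75],0],[-1,[0,0,0.85],0],[-1,[0,0,0.9],0],[-1,[0,0,0.92],0],[-1,[0,0,0.93],0],[-1,[0,0,0.93],0],[-1,[0,0,0.93],0]])

```text
time: 8.95
tool_pos: [0.4526, 0.0846, 0.0615]
tool_rot: [0.001, 0.574, 0.819, 0.001]
contact_force: [0.2, 0.3, -0.9]
gripper_width: 0.479
grasp_force: 61.8
```

Emit:
arm_command(moves=[[-1,[0,0,0.01],0],[-1,[0,0,0.01],0],[-1,[0,0,0.01],0]])

```text
time: 9.2
tool_pos: [0.4527, 0.0847, 0.0601]
tool_rot: [0.001, 0.574, 0.819, 0.001]
contact_force: [0.7, 0.1, 5.7]
gripper_width: 0.482
grasp_force: 62.1
```

Emit:
arm_command(moves=[[-1,[0,0,0.01],0],[-1,[0,0,0.01],0],[-1,[0,0,0.01],0],[-1,[0,0,0.01],0]])

```text
time: 9.53
tool_pos: [0.4528, 0.0847, 0.06]
tool_rot: [0.001, 0.574, 0.819, 0.001]
contact_force: [-5.7, -0.1, 14.9]
gripper_width: 0.477
grasp_force: 63.5
```

Emit:
arm_command(moves=[[-1,[0,0,0],0.019],[-1,[0,0,0],0.038],[-1,[0,0,0],0.057],[-1,[0,0,0],0.076],[-1,[0,0,0],0.095],[-1,[0,0,0],0.114],[-1,[0,0,0],0.133],[-1,[0,0,0],0.152],[-1,[0,0,0],0.171],[-1,[0,0,0],0.19],[-1,[0,0,0],0.209],[-1,[0,0,0],0.228],[-1,[0,0,0],0.247],[-1,[0,0,0],0.266],[-1,[0,0,0],0.285],[-1,[0,0,0],0.304],[-1,[0,0,0],0.323],[-1,[0,0,0],0.342],[-1,[0,0,0],0.36],[-1,[0,0,0],0.36]])

```text
time: 11.2
tool_pos: [0.4536, 0.0852, 0.06]
tool_rot: [-0.001, 0.985, -0.173, 0.002]
contact_force: [-1.9, 2.3, 13.5]
gripper_width: 0.479
grasp_force: 63.0
```

```bash
cat > look.py <<'E'
from h import *
import sys
s=snap('scene');f=snap('top')
st=manip.state();p=st['tool_pos'];q=st['tool_rot'];print(np.round(p,4),np.degrees(np.arctan2(q[2]**2-q[1]**2,2*q[1]*q[2])),np.round(st['joint_pos'],2),np.round(st['contact_force'],1),np.round(st['ft_torque'],3))
T=[.4527,.0847]
c=np.zeros((400,800,3),np.uint8)
for i,F in enumerate((s,f)):
    u,v=proj(F,T+[.03]).astype(int); print(u,v)
    r=25
    c[:,i*400:(i+1)*400]=cv2.resize(F['frame'][v-r:v+r,u-r:u+r],(400,400),interpolation=cv2.INTER_CUBIC)[:,:,::-1]
cv2.imwrite('pics/%s.png'%sys.argv[1],c)
E
python3 look.py c3
```

```text
[0.4536 0.0852 0.06  ] -109.69184189547356 [ 0.02 -0.13  2.14  0.    1.13  1.94] [-2.2  2.2 12. ] [ 0.344  0.424 -0.085]
256 252
273 294
```

View pics/c3.png

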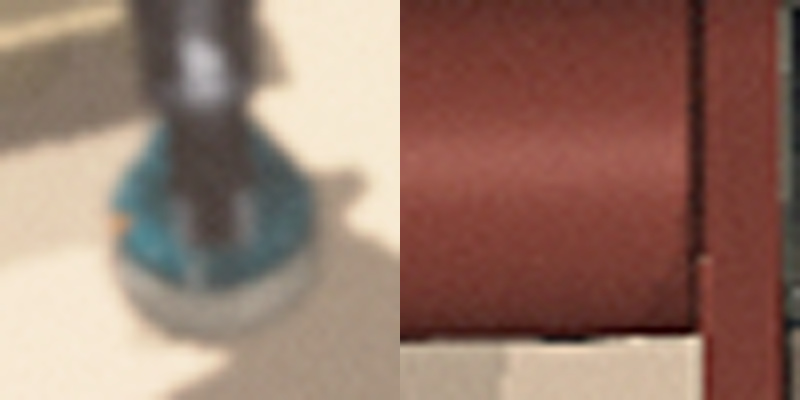

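Emit:
arm_command(moves=[[-1,[0,0,0],0.01],[-1,[0,0,0],0.018],[-1,[0,0,0],0.018],[-1,[0,0,0],0.018]])

```text
time: 11.63
tool_pos: [0.4537, 0.0852, 0.06]
tool_rot: [-0.001, 0.974, -0.226, 0.002]
contact_force: [-1.1, 2.7, 12.0]
gripper_width: 0.481
grasp_force: 62.9
```

Run:
```python
from h import *
s=snap('scene'); st=manip.state(); q=st['tool_rot'];print(np.degrees(np.arctan2(q[2]**2-q[1]**2,2*q[1]*q[2])),np.round(st['contact_force'],1),np.round(st['ft_torque'],3))
a=s['frame'][235:275,235:275].astype(int); h=cv2.cvtColor(s['frame'],cv2.COLOR_RGB2HSV)[235:275,235:275]
T=np.array(st['tool_pos'])
for th in range(140,221,10):
    c,sn=np.cos(np.radians(th)),np.sin(np.radians(th))
    print(th,proj(s,[T[0]+.031*c,T[1]+.031*sn,.027]).round(1),proj(s,[T[0]+.032*c,T[1]+.032*sn,.014]).round(1))
r=a[...,0]-a[...,1]
for y in range(248,270): print(y,r[y-235,8:26].tolist(),'|',a[y-235,8:16,2].tolist())
```

```text
-116.1691690730854 [-2.6  2.9 11.8] [ 0.345  0.272 -0.085]
140 [244.6 251.4] [244.6 255.1]
150 [244.2 253. ] [244.2 256.8]
160 [244.2 254.6] [244.2 258.4]
170 [244.5 256.2] [244.5 260.1]
180 [245.3 257.7] [245.3 261.6]
190 [246.4 259.1] [246.4 263. ]
200 [247.8 260.3] [247.9 264.2]
210 [249.6 261.2] [249.7 265.2]
220 [251.6 262. ] [251.7 266. ]
248 [18, 20, 15, 3, -10, -15, -4, 5, 11, 11, 13, 13, 9, 12, 9, 12, 8, 1] | [178, 178, 171, 159, 135, 109, 81, 67]
249 [18, 19, 10, -11, -22, -19, -4, 3, 10, 8, 10, 11, 10, 12, 12, 11, 7, -1] | [182, 177, 168, 151, 132, 105, 82, 68]
250 [24, 17, 0, -16, -28, -21, -9, 3, 7, 9, 9, 13, 11, 12, 12, 12, 9, 2] | [175, 174, 159, 141, 126, 101, 89, 74]
251 [23, 14, -4, -24, -28, -26, -11, -4, 5, 7, 10, 10, 10, 14, 12, 8, 7, 4] | [176, 163, 146, 134, 127, 106, 91, 81]
252 [22, 22, 13, -5, -27, -29, -15, -8, -2, 1, 11, 12, 10, 7, 10, 10, 7, 2] | [178, 158, 140, 130, 126, 113, 101, 94]
253 [25, 36, 37, 21, -12, -31, -30, -17, -4, 3, 9, 12, 10, 12, 9, 10, 4, 0] | [175, 150, 123, 116, 125, 119, 112, 104]
254 [27, 38, 42, 18, -18, -34, -32, -23, -13, -2, 6, 
[... 1168 characters left out ...]
, 14, 17, 22, 16, 14, 11, 13, 14, 10, 9, 9, 8, 9, 7, 9, 7, 9] | [209, 208, 195, 171, 147, 131, 135, 136]
265 [15, 16, 18, 24, 21, 17, 13, 12, 14, 8, 10, 11, 9, 11, 11, 11, 9, 10] | [209, 207, 198, 179, 153, 133, 127, 129]
266 [15, 17, 18, 22, 25, 19, 16, 11, 13, 9, 12, 10, 11, 11, 12, 12, 11, 10] | [210, 204, 194, 181, 167, 144, 130, 126]
267 [16, 17, 18, 21, 24, 25, 22, 19, 15, 12, 11, 11, 14, 11, 11, 11, 11, 11] | [208, 202, 192, 182, 175, 164, 147, 136]
268 [15, 18, 17, 20, 22, 22, 22, 24, 19, 15, 13, 13, 12, 15, 12, 13, 12, 12] | [207, 197, 188, 181, 178, 178, 171, 159]
269 [15, 17, 16, 18, 18, 19, 20, 20, 21, 23, 22, 19, 19, 19, 16, 18, 17, 17] | [207, 197, 191, 186, 186, 188, 187, 185]
```

Emit:
arm_command(moves=[[-1,[0,0,0.004],0.004],[-1,[0,0,0.004],0.007],[-1,[0,0,0.004],0.007],[-1,[0,0,0.004],0.007]])

```text
time: 12.02
tool_pos: [0.4537, 0.0852, 0.06]
tool_rot: [-0.001, 0.969, -0.248, 0.002]
contact_force: [-3.2, 3.0, 16.1]
gripper_width: 0.477
grasp_force: 63.3
```

```bash
cat > st.py <<'E'
from h import *
st=manip.state(); q=st['tool_rot'];print(st['time'],np.degrees(np.arctan2(q[2]**2-q[1]**2,2*q[1]*q[2])),np.round(st['contact_force'],1),np.round(st['ft_torque'],4),np.round(st['joint_efforts'],3)[-1])
E
python3 st.py
```

```text
12.0167 -118.68556769499048 [-3.2  3.  16.1] [ 0.3471  0.7157 -0.0433] -0.071
```

Emit:
arm_command(moves=[[-1,[0,0,0],0.004],[-1,[0,0,0],0.006],[-1,[0,0,0],0.006]])

```text
time: 12.27
tool_pos: [0.4538, 0.0853, 0.06]
tool_rot: [-0.001, 0.964, -0.266, 0.002]
contact_force: [-3.5, 3.2, 16.6]
gripper_width: 0.485
grasp_force: 63.3
```

```bash
python3 st.py; python3 look.py c4
```

```text
12.2667 -120.85490672281377 [-3.5  3.2 16.6] [ 0.3392  0.7037 -0.1444] -0.008
[0.4538 0.0853 0.06  ] -120.84029273059804 [ 0.02 -0.13  2.14  0.    1.13  2.13] [-3.8  2.1 16.3] [ 0.368  0.628 -0.107]
256 252
273 294
```

View pics/c4.png

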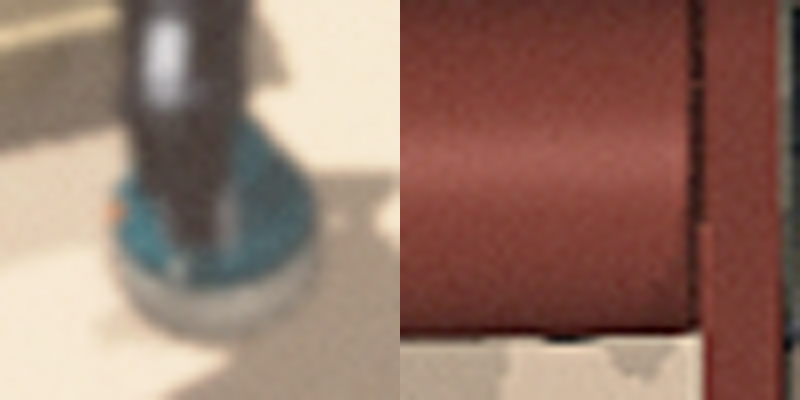

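Emit:
arm_command(moves=[[-1,[0,0,0],-0.018],[-1,[0,0,0],-0.036],[-1,[0,0,0],-0.054],[-1,[0,0,0],-0.072],[-1,[0,0,0],-0.09],[-1,[0,0,0],-0.108],[-1,[0,0,0],-0.126],[-1,[0,0,0],-0.144],[-1,[0,0,0],-0.162],[-1,[0,0,0],-0.18],[-1,[0,0,0],-0.198],[-1,[0,0,0],-0.216],[-1,[0,0,0],-0.234],[-1,[0,0,0],-0.252],[-1,[0,0,0],-0.27],[-1,[0,0,0],-0.288],[-1,[0,0,0],-0.306],[-1,[0,0,0],-0.324],[-1,[0,0,0],-0.34],[-1,[0,0,0],-0.35]])

```text
time: 14.03
tool_pos: [0.4549, 0.0847, 0.0601]
tool_rot: [0.003, 0.673, 0.74, 0.003]
contact_force: [1.1, 1.6, 11.4]
gripper_width: 0.479
grasp_force: 62.9
```

```bash
python3 st.py
```

```text
14.0333 5.3988433117070525 [ 1.1  1.6 11.4] [ 0.1078 -0.0722 -0.1   ] 0.288
```

Emit:
arm_command(moves=[[-1,[0,0,0.003],-0.01],[-1,[0,0,0.003],-0.028],[-1,[0,0,0.003],-0.046],[-1,[0,0,0.003],-0.064],[-1,[0,0,0.003],-0.082],[-1,[0,0,0.003],-0.1],[-1,[0,0,0.003],-0.118],[-1,[0,0,0.003],-0.136],[-1,[0,0,0.003],-0.154],[-1,[0,0,0.003],-0.172],[-1,[0,0,0.003],-0.19],[-1,[0,0,0.003],-0.208],[-1,[0,0,0.003],-0.226],[-1,[0,0,0.003],-0.244],[-1,[0,0,0.003],-0.262],[-1,[0,0,0.003],-0.28],[-1,[0,0,0.003],-0.298],[-1,[0,0,0.003],-0.316],[-1,[0,0,0.003],-0.334],[-1,[0,0,0.003],-0.35]])

```text
time: 15.7
tool_pos: [0.4551, 0.0865, 0.06]
tool_rot: [0.005, -0.354, 0.935, 0.001]
contact_force: [1.1, 7.9, 14.2]
gripper_width: 0.482
grasp_force: 63.1
```

Emit:
arm_command(moves=[[-1,[0,0,0],0],[-1,[0,0,0],0],[-1,[0,0,0],0]])

```text
time: 15.95
tool_pos: [0.4552, 0.0861, 0.06]
tool_rot: [0.005, -0.351, 0.936, 0.0]
contact_force: [1.7, 5.6, 13.8]
gripper_width: 0.476
grasp_force: 63.0
```

```bash
python3 st.py; python3 look.py c5
```

```text
15.95 131.13505441163454 [ 1.7  5.6 13.8] [1.081  0.0175 0.0688] 0.003
[0.4552 0.0861 0.06  ] 131.13105506254 [ 0.02 -0.13  2.14  0.    1.12 -2.27] [ 1.   6.6 13.7] [ 1.115 -0.025  0.032]
256 252
273 294
```

View pics/c5.png

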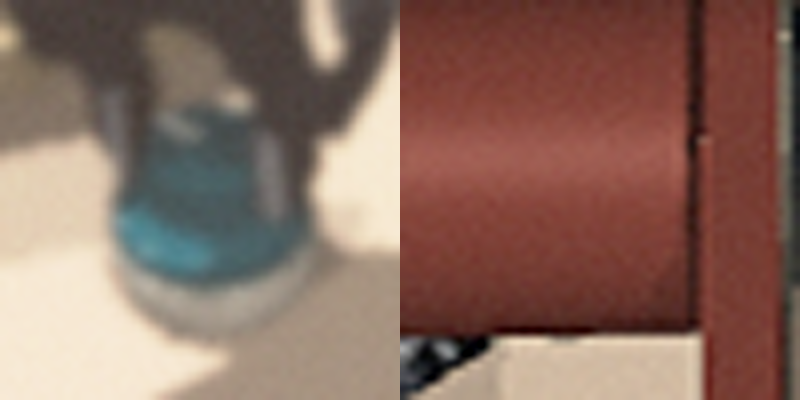

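The dial was turned back 252° from the stop, so it should read about 10 minutes. I'll relax the press, release and retreat.

Emit:
arm_command(moves=[[-1,[0,0,-0.008],0],[-1,[0,0,-0.015],0],[-1,[0,0,-0.015],0],[1,[0,0,-0.015],0],[1,[0,0,-0.015],0],[1,[0,0,-0.015],0],[1,[0,0,-0.015],0],[1,[0,0,-0.015],0],[1,[0,0,-0.015],0],[1,[0,0,-0.1],0],[1,[0,0,-0.3],0],[1,[0,0,-0.55],0],[1,[0,0,-0.8],0],[1,[0,0,-0.9],0],[1,[0,0,-0.9],0]])

```text
time: 17.3
tool_pos: [0.4539, 0.0846, 0.1964]
tool_rot: [0.005, -0.352, 0.936, -0.002]
contact_force: [-0.1, -0.4, 0.1]
gripper_width: 0.996
grasp_force: 0.0
```

Emit:
arm_command(moves=[[1,[0.2,-0.23,0],0],[1,[0.4,-0.46,0],0],[1,[0.6,-0.69,0],0],[1,[0.8,-0.92,0],0],[1,[0.87,-1,0],0],[1,[0.87,-1,0],0]])

```text
time: 17.8
tool_pos: [0.4507, -0.1187, 0.1894]
tool_rot: [-0.001, -0.349, 0.937, -0.0]
contact_force: [0.3, 1.5, 0.3]
gripper_width: 1.002
grasp_force: 0.0
```

Emit:
arm_command(moves=[[1,[0.2,-0.23,0],0],[1,[0.4,-0.46,0],0],[1,[0.6,-0.69,0],0],[1,[0.8,-0.92,0],0],[1,[0.87,-1,0],0],[1,[0.87,-1,0],0]])

```text
time: 18.3
tool_pos: [0.4512, -0.3173, 0.1893]
tool_rot: [-0.001, -0.349, 0.937, 0.0]
contact_force: [0.3, 0.3, 0.1]
gripper_width: 1.001
grasp_force: 0.0
```

```bash
python3 st.py; sed -i 's/\.4527,\.0847/.455,.086/' look.py; python3 look.py c6
```

```text
18.3 130.89949501737306 [0.3 0.3 0.1] [ 0.0373 -0.0028  0.033 ] -0.28
[ 0.4514 -0.3132  0.189 ] 131.06492086801384 [-0.74 -0.07  1.85  0.    1.37 -3.03] [ 0.2  1.4 -0.1] [-0.002  0.018 -0.007]
257 251
272 293
```

View pics/c6.png

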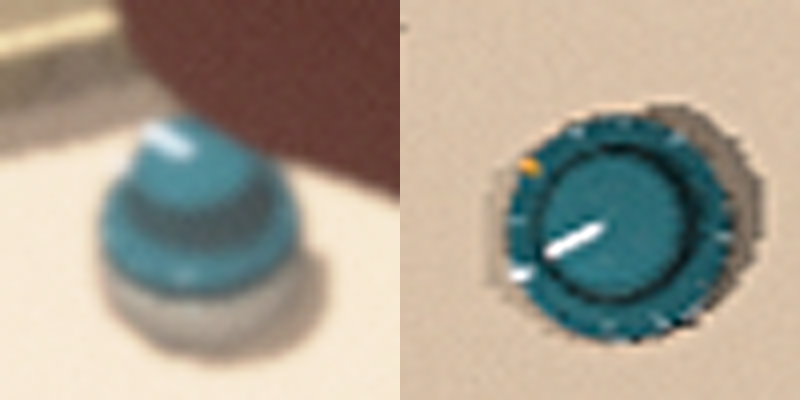

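The top crop shows the zero line at (120,273) and orange at (130,165) around centre (220,228), which puts zero at a heading of about 114°. I'll average frames to find the red mark.

Run:
```python
from h import *
fs=[snap('top') for _ in range(12)]; ss=[snap('scene') for _ in range(16)]
A=np.mean([f['frame'].astype(float) for f in fs],0); B=np.mean([f['frame'].astype(float) for f in ss],0)
np.save('A.npy',A);np.save('B.npy',B)
f=fs[0];s=ss[0]
# flange centre from teal
im=cv2.cvtColor(A.astype(np.uint8),cv2.COLOR_RGB2HSV)[262:322,242:302]
m=((im[...,0]>82)&(im[...,0]<105)&(im[...,1]>110)).astype(np.uint8)
e=cv2.fitEllipse(cv2.convexHull(max(cv2.findContours(m,0,2)[0],key=cv2.contourArea))); print(e)
u,v=e[0][0]+242,e[0][1]+262; c=onz(f,u,v,.028); print('centre',c.round(4))
np.set_printoptions(linewidth=200)
S=lambda I,x,y:cv2.remap(I.astype(np.float32),np.float32([[x]]),np.float32([[y]]),cv2.INTER_LINEAR)[0,0]
print('top view base: heading, R-G by z / scene')
for a in range(150,226,3):
    k=np.array([np.cos(np.radians(a)),np.sin(np.radians(a))])
    r1=[]
    for rr,z in ((.032,.016),(.032,.01),(.0335,.008)):
        x=S(A,*proj(f,[*(c[:2]+rr*k),z])); r1.append((int(x[0]-x[1]),int(x[1])))
    r2=[]
    for z in (.018,.014,.010):
        x=S(B,*proj(s,[*(c[:2]+.0315*k),z])); r2.append((int(x[0]-x[1]),int(x[1])))
    print(a,r1,r2)
O=cv2.resize(A[278:310,256:290],None,fx=11,fy=11,interpolation=cv2.INTER_CUBIC)
P=cv2.resize(B[238:274,238:276],None,fx=10,fy=10,interpolation=cv2.INTER_CUBIC)
w=np.zeros((400,780,3));w[:O.shape[0],:O.shape[1]]=O;w[:P.shape[0],390:390+P.shape[1]]=P
g=cv2.cvtColor(np.clip(w,0,255).astype(np.uint8),cv2.COLOR_RGB2HSV);g[...,1]=np.clip(g[...,1].astype(int)*1.6,0,255)
cv2.imwrite('pics/c7.png',cv2.cvtColor(g,cv2.COLOR_HSV2BGR))
```

```text
((31.942035675048828, 34.19814682006836), (26.856430053710938, 27.145322799682617), 177.9379119873047)
centre [0.4499 0.0835 0.028 ]
top view base: heading, R-G by z / scene
150 [(19, 146), (17, 143), (22, 171)] [(16, 206), (16, 202), (16, 204)]
153 [(13, 140), (11, 137), (23, 172)] [(17, 208), (16, 206), (17, 208)]
156 [(13, 144), (13, 146), (23, 174)] [(17, 208), (16, 209), (18, 209)]
159 [(20, 158), (21, 158), (24, 184)] [(17, 209), (17, 210), (19, 211)]
162 [(20, 157), (19, 157), (25, 193)] [(16, 209), (18, 210), (19, 211)]
165 [(18, 159), (18, 161), (25, 194)] [(16, 209), (19, 209), (20, 211)]
168 [(17, 164), (18, 166), (25, 193)] [(18, 207), (20, 208), (20, 211)]
171 [(18, 166), (18, 166), (24, 187)] [(19, 205), (21, 205), (20, 210)]
174 [(20, 170), (22, 174), (24, 187)] [(21, 201), (21, 204), (20, 211)]
177 [(21, 179), (24, 186), (24, 192)] [(23, 197), (22, 202), (19, 209)]
180 [(22, 194), (23, 196), (24, 196)] [(22, 193), (21, 198), (20, 205)]
183 [(21, 190), (24, 195), (24, 195)] [(21, 187), (22, 192), (22, 203)]
186 [(22, 179), (24, 185), (25, 194)] [(21, 181), (23, 187), (
[... 242 characters left out ...]
(20, 163), (25, 192)] [(15, 165), (19, 172), (22, 194)]
201 [(22, 162), (23, 169), (25, 192)] [(14, 160), (19, 169), (21, 193)]
204 [(21, 161), (24, 172), (26, 196)] [(14, 161), (18, 167), (21, 190)]
207 [(21, 155), (23, 166), (26, 198)] [(13, 158), (17, 162), (22, 186)]
210 [(26, 170), (26, 177), (26, 196)] [(13, 156), (16, 159), (20, 179)]
213 [(16, 142), (18, 152), (26, 195)] [(13, 156), (15, 156), (20, 174)]
216 [(8, 93), (11, 108), (22, 178)] [(13, 156), (15, 152), (19, 166)]
219 [(8, 104), (11, 110), (20, 159)] [(12, 156), (14, 150), (17, 157)]
222 [(15, 140), (18, 145), (22, 172)] [(12, 156), (13, 147), (16, 151)]
225 [(15, 148), (18, 157), (25, 196)] [(12, 158), (12, 148), (15, 148)]
```

View pics/c7.png

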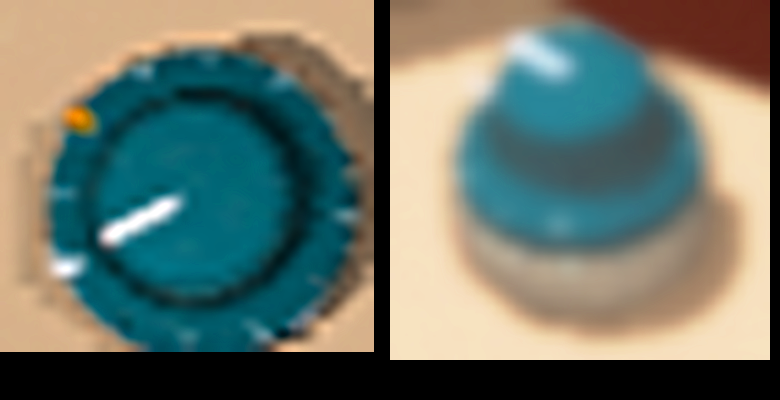

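The mark can't be resolved from this side (it sits at the limb). There's plenty of time, so I'll regrip, lift slightly, turn the mark to the camera to measure it, and set the timer down corrected.

Emit:
arm_command(moves=[[1,[-0.2,0.23,0],0],[1,[-0.4,0.46,0],0],[1,[-0.6,0.69,0],0],[1,[-0.8,0.92,0],0],[1,[-0.87,1,0],0],[1,[-0.87,1,0],0]])

```text
time: 20.3
tool_pos: [0.4512, -0.1096, 0.1905]
tool_rot: [0.0, -0.354, 0.935, 0.001]
contact_force: [1.0, 0.1, -0.2]
gripper_width: 1.006
grasp_force: 0.0
```

Emit:
arm_command(moves=[[1,[-0.2,0.23,0],0.019],[1,[-0.4,0.46,0],0.038],[1,[-0.6,0.69,0],0.057],[1,[-0.8,0.92,0],0.076],[1,[-0.88,0.99,0],0.095],[1,[-0.88,0.99,0],0.114],[1,[-0.88,0.99,0],0.133],[1,[-0.88,0.99,0],0.152],[1,[-0.88,0.99,0],0.171],[1,[-0.88,0.99,0],0.19],[1,[-0.88,0.99,0],0.209],[1,[-0.88,0.99,0],0.228],[1,[-0.88,0.99,0],0.247],[1,[-0.88,0.99,0],0.266],[1,[-0.88,0.99,0],0.285],[1,[-0.88,0.99,0],0.3],[1,[-0.88,0.99,0],0.308],[1,[-0.88,0.99,0],0.308],[1,[-0.88,0.99,0],0.308]])

```text
time: 21.88
tool_pos: [0.4534, 0.0842, 0.1908]
tool_rot: [0.0, 0.571, 0.821, -0.0]
contact_force: [-0.2, 0.1, 0.5]
gripper_width: 0.996
grasp_force: 0.0
```

```bash
python3 st.py
```

```text
21.8833 20.360115882399434 [-0.2  0.1  0.5] [-0.0174  0.0194  0.0213] 0.049
```

Emit:
arm_command(moves=[[1,[0,0,0.25],0],[1,[0,0,0.5],0],[1,[0,0,0.7],0],[1,[0,0,0.82],0],[1,[0,0,0.86],0],[1,[0,0,0.86],0],[1,[0,0,0.86],0],[-1,[0,0,0.86],0],[-1,[0,0,0.86],0],[-1,[0,0,0.86],0],[-1,[0,0,0.86],0],[-1,[0,0,0.86],0],[-1,[0,0,0.86],0],[-1,[0,0,0.86],0],[-1,[0,0,0.86],0]])

```text
time: 23.13
tool_pos: [0.4542, 0.0844, 0.0635]
tool_rot: [0.001, 0.571, 0.821, 0.0]
contact_force: [-2.5, -1.2, 5.7]
gripper_width: 0.476
grasp_force: 60.2
```

Emit:
arm_command(moves=[[-1,[0,0,-0.1],0],[-1,[0,0,-0.25],0],[-1,[0,0,-0.4],-0.018],[-1,[0,0,-0.5],-0.036],[-1,[0,0,-0.5],-0.054],[-1,[0,0,-0.5],-0.072],[-1,[0,0,-0.5],-0.09],[-1,[0,0,-0.5],-0.108],[-1,[0,0,-0.5],-0.126],[-1,[0,0,-0.5],-0.144],[-1,[0,0,-0.5],-0.16],[-1,[0,0,-0.5],-0.175],[-1,[0,0,-0.5],-0.18],[-1,[0,0,-0.5],-0.18],[-1,[0,0,-0.5],-0.18]])

```text
time: 24.38
tool_pos: [0.4531, 0.0845, 0.1368]
tool_rot: [0.0, 0.043, 0.999, 0.0]
contact_force: [0.6, -0.5, -1.2]
gripper_width: 0.475
grasp_force: 60.9
```

```bash
python3 st.py
python3 - <<'E'
from h import *
ss=[snap('scene') for _ in range(12)]; s=ss[0]; B=np.mean([f['frame'].astype(float) for f in ss],0)
p=np.array(manip.state()['tool_pos']); print(p.round(4))
foot=p[2]-.0602
Rg=B[...,0]-B[...,1]
for a in range(215,276,10):
    print(a,proj(s,[p[0]+.032*np.cos(np.radians(a)),p[1]+.032*np.sin(np.radians(a)),foot+.014]).round(1))
u,v=proj(s,[p[0],p[1],foot+.014]); u0,v0=int(u)-18,int(v)-2; print('c',u,v)
for y in range(v0,v0+22): print(y,Rg[y,u0:u0+38].astype(int).tolist())
print('G rows')
for y in range(v0+4,v0+18,3): print(y,u0,B[y,u0:u0+38,2].astype(int).tolist())
E
```

```text
24.3833 85.03729551312966 [ 0.6 -0.5 -1.2] [-0.0181 -0.0131 -0.0158] -0.033
[0.4532 0.0845 0.1368]
215 [248.4 243.2]
225 [250.6 243.8]
235 [253.  244.1]
245 [255.4 244.2]
255 [257.8 243.9]
265 [260.2 243.3]
275 [262.4 242.5]
c 255.39189556582863 234.48239901094814
232 [18, 17, 16, 10, -2, -19, -27, -33, -40, -41, -35, -27, -21, -18, -14, -7, 0, 4, 7, 9, 11, 11, 11, 9, 6, 0, -8, -13, -15, -11, 0, 13, 17, 14, 13, 13, 13, 12]
233 [16, 16, 16, 11, 0, -12, -17, -24, -36, -47, -45, -37, -31, -24, -19, -13, -5, 1, 5, 8, 9, 7, 6, 4, 0, -5, -11, -14, -14, -10, 0, 13, 20, 14, 13, 13, 12, 12]
234 [16, 15, 16, 13, 4, -4, -11, -22, -38, -51, -51, -47, -42, -36, -30, -24, -14, -6, 0, 2, 2, 1, 0, -2, -4, -9, -13, -15, -13, -8, 1, 13, 21, 14, 13, 13, 13, 13]
235 [16, 16, 16, 14, 10, 2, -8, -25, -43, -51, -52, -52, -50, -47, -42, -36, -27, -18, -11, -7, -5, -5, -6, -7, -7, -9, -11, -12, -10, -4, 2, 13, 21, 15, 12, 13, 13, 13]
236 [15, 17, 17, 16, 12, 6, -3, -19, -39, -47, -50, -50, -51, -50, -47, -40, -32, -22, -15, -11, -10, -9, -9, -8, -7, -8, -7, -7, -5, 0, 5, 13, 21, 14, 13, 13, 13, 13]
237 [16, 
[... 2918 characters left out ...]
02, 94, 91, 88, 87, 88, 87, 85, 87, 89, 98, 110, 123, 129, 130, 134, 155, 185, 205, 211, 211, 212, 211]
242 237 [103, 102, 103, 105, 107, 109, 118, 129, 140, 148, 156, 163, 162, 154, 152, 146, 134, 124, 118, 121, 128, 133, 135, 136, 135, 135, 136, 135, 133, 142, 168, 192, 206, 210, 211, 211, 211, 210]
245 237 [160, 161, 164, 170, 174, 177, 177, 171, 162, 150, 141, 137, 136, 138, 143, 144, 139, 131, 124, 129, 140, 142, 139, 138, 139, 143, 156, 174, 190, 202, 208, 210, 211, 211, 211, 210, 210, 211]
248 237 [182, 182, 183, 182, 182, 183, 182, 182, 182, 181, 181, 179, 175, 172, 169, 168, 167, 167, 167, 167, 168, 170, 171, 174, 179, 187, 196, 206, 209, 210, 210, 211, 211, 211, 211, 210, 210, 210]
```

Run:
```python
from h import *
ss=[snap('scene') for _ in range(4)]; s=ss[0]; C=np.mean([f['frame'].astype(float) for f in ss],0); B=np.load('B.npy')
p=np.array(manip.state()['tool_pos'])
for nm,c,dz,hs in (('stand',[.454,.0847],0,range(104,130,4)),('held',p[:2],p[2]-.0602,range(164,196,4))):
    print(nm,'centre flange',proj(s,[*c,.03+dz]).round(1),'knobtop',proj(s,[*c,.054+dz]).round(1))
    for a in hs:
        k=np.array([np.cos(np.radians(a)),np.sin(np.radians(a))])
        print(a,proj(s,[*(c+.0295*k),.0302+dz]).round(1),proj(s,[*(c+.0195*k),.0542+dz]).round(1))
O=cv2.resize(B[236:276,236:276],(380,380),interpolation=cv2.INTER_CUBIC)
u,v=proj(s,[*p[:2],p[2]-.03]).astype(int); print(u-20,v-20)
P=cv2.resize(C[v-20:v+20,u-20:u+20],(380,380),interpolation=cv2.INTER_CUBIC)
cv2.imwrite('pics/c8.png',np.clip(np.hstack([O,P]),0,255).astype(np.uint8)[:,:,::-1])
```

```text
stand centre flange [257.2 252.5] knobtop [256.6 245.4]
104 [249.5 246. ] [251.4 241.1]
108 [248.8 246.4] [251.  241.4]
112 [248.2 246.9] [250.6 241.7]
116 [247.7 247.4] [250.2 242. ]
120 [247.2 247.9] [249.9 242.3]
124 [246.7 248.4] [249.5 242.7]
128 [246.3 248.9] [249.3 243. ]
held centre flange [255.  229.5] knobtop [254.3 221.9]
164 [242.3 231.4] [245.8 223.1]
168 [242.4 232. ] [245.9 223.5]
172 [242.6 232.5] [246.1 223.8]
176 [242.9 233.1] [246.3 224.2]
180 [243.3 233.7] [246.5 224.6]
184 [243.7 234.2] [246.8 224.9]
188 [244.1 234.7] [247.1 225.3]
192 [244.6 235.2] [247.4 225.6]
234 209
```

View pics/c8.png

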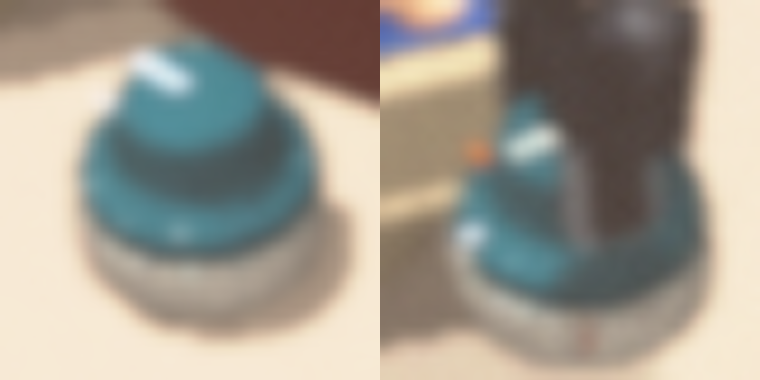

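Right crop (timer held): zero tick at (92,235), orange at (98,152) and red mark at (206,335), all visible in one image. I'll fit them jointly.

```bash
cat > fit.py <<'E'
from h import *
from scipy.optimize import least_squares
def fit(s,c,dz,mark,zero,orange):
    def pt(a,r,z): return proj(s,[c[0]+r*np.cos(a),c[1]+r*np.sin(a),z+dz])
    def f(x):
        o=x[2:4]; r=[x[2]*.7,x[3]*.7]   # calibration offset prior ~1.4 px
        r+=list(pt(x[0],.032,.014)+o-mark)
        if zero is not None: r+=list(pt(x[1],.0295,.0302)+o-zero)
        if orange is not None: r+=list(pt(x[1]-np.pi/3,.0295,.0302)+o-orange)
        return np.array(r,float)
    k=least_squares(f,[4.3,3.1,0,0]); 
    J=np.linalg.inv(k.jac.T@k.jac); sd=np.degrees(np.sqrt(J[0,0]+J[1,1]-2*J[0,1]))*.4
    print('mark',np.degrees(k.x[0]),'zero',np.degrees(k.x[1]),'d',np.degrees(k.x[0]-k.x[1]),'+-',sd,'off',k.x[2:],'res',k.fun.round(2))
E
python3 - <<'E'
from fit import *
s=snap('scene'); ss=[s]+[snap('scene') for _ in range(7)]; C=np.mean([f['frame'].astype(float) for f in ss],0)
def cen(w,x0,x1,y0,y1):
    ys,xs=np.mgrid[y0:y1,x0:x1]; W=np.clip(w[y0:y1,x0:x1],0,None); return np.array([(W*xs).sum(),(W*ys).sum()])/W.sum()
o=cen(C[...,0]-C[...,2]-55,240,248,221,229); z=cen(C[...,0]-105,241,246,230,236); z2=cen(C[...,0]-140,241,246,230,236)
m=cen(C[...,0]-C[...,1]-15,253,259,242,247); print(o,z,z2,m)
print(C[229:238,240:249,0].astype(int))
p=manip.state()['tool_pos']
for zz in (z,z2,None): fit(s,p[:2],p[2]-.0602,m,zz,o)
fit(s,p[:2],p[2]-.0602,m,z2,None)
E
```

```text
[243.53567625 224.41214058] [242.38526912 233.18049373] [242.38680927 233.54010695] [255.42146597 244.19633508]
[[210 191 154 113  89  82  81  79  80]
 [188 165 131 102  87  82  81  81  80]
 [153 135 115 102  93  87  83  81  80]
 [135 130 133 140 131 103  85  83  80]
 [134 142 163 181 163 121  89  83  82]
 [136 153 172 176 153 113  89  85  84]
 [141 159 169 158 124  97  87  90  89]
 [140 157 167 153 117  90  89  94  93]
 [137 149 162 153 125  96  88  89  89]]
mark 248.08370810012522 zero 179.0099279610452 d 69.07378013908003 +- 2.949265358793643 off [-0.7688931  -0.17904935] res [-0.54 -0.13 -0.02 -0.27  0.03  0.18  0.37  0.18]
mark 248.0739511395966 zero 179.54708607118997 d 68.52686506840664 +- 2.9389930663265313 off [-0.76133677 -0.11687566] res [-0.53 -0.08 -0.02 -0.21  0.08 -0.05  0.31  0.31]
mark 247.6090815381658 zero 180.19053608868134 d 67.41854544948447 +- 5.009837966885197 off [-0.65019948 -0.17240196] res [-0.46 -0.12 -0.02 -0.25  0.34  0.34]
mark 246.814265444361 zero 177.2347174337108 d 69.5795480106502 +- 3.406403325171871 off [-0.43251548  0.12728251] res [-0.3   0.09  0.    0.06  0.21 -0.12]
```

Fit: mark at 247.7° held, dial about 68° (11.3 min), so it needs about 8° less. I'll set it down, press, turn back a bit, and check again the same way.

Emit:
arm_command(moves=[[-1,[0,0,0],0.019],[-1,[0,0,0],0.038],[-1,[0,0,0],0.057],[-1,[0,0,0],0.076],[-1,[0,0,0],0.095],[-1,[0,0,0.1],0.114],[-1,[0,0,0.2],0.133],[-1,[0,0,0.3],0.152],[-1,[0,0,0.4],0.171],[-1,[0,0,0.45],0.188],[-1,[0,0,0.48],0.188],[-1,[0,0,0.49],0.188],[-1,[0,0,0.5],0.188],[-1,[0,0,0.51],0.188],[-1,[0,0,0.515],0.188],[-1,[0,0,0.515],0.188]])

```text
time: 26.92
tool_pos: [0.4532, 0.0844, 0.0633]
tool_rot: [-0.002, 0.59, 0.807, -0.002]
contact_force: [-15.7, -1.3, 25.1]
gripper_width: 0.478
grasp_force: 63.7
```

```bash
python3 st.py
```

```text
26.9167 17.616374677358635 [-15.7  -1.3  25.1] [-0.2685  2.8332 -0.0892] -0.061
```

Emit:
arm_command(moves=[[-1,[0,0,-0.007],0],[-1,[0,0,-0.007],-0.01],[-1,[0,0,-0.007],-0.02],[-1,[0,0,-0.007],-0.03],[-1,[0,0,-0.007],-0.033],[-1,[0,0,-0.007],-0.033],[-1,[0,0,-0.007],-0.033]])

```text
time: 27.5
tool_pos: [0.4548, 0.0844, 0.0634]
tool_rot: [0.001, 0.504, 0.864, 0.0]
contact_force: [-5.1, -0.4, 10.6]
gripper_width: 0.474
grasp_force: 62.2
```

```bash
python3 st.py
```

```text
27.5 29.50665647076473 [-5.1 -0.4 10.6] [-0.16    0.8279  0.089 ] 0.071
```

Emit:
arm_command(moves=[[-1,[0,0,-0.1],0],[-1,[0,0,-0.25],0],[-1,[0,0,-0.4],-0.018],[-1,[0,0,-0.5],-0.036],[-1,[0,0,-0.5],-0.054],[-1,[0,0,-0.5],-0.072],[-1,[0,0,-0.5],-0.09],[-1,[0,0,-0.5],-0.108],[-1,[0,0,-0.5],-0.126],[-1,[0,0,-0.5],-0.144],[-1,[0,0,-0.5],-0.155],[-1,[0,0,-0.5],-0.16],[-1,[0,0,-0.5],-0.16],[-1,[0,0,-0.5],-0.16]])

```text
time: 28.67
tool_pos: [0.4535, 0.0845, 0.136]
tool_rot: [0.0, 0.027, 1.0, 0.0]
contact_force: [0.3, 0.1, -1.6]
gripper_width: 0.474
grasp_force: 61.2
```

```bash
python3 st.py
cat > meas.py <<'E'
from fit import *
import sys
ss=[snap('scene') for _ in range(10)]; s=ss[0]; C=np.mean([f['frame'].astype(float) for f in ss],0)
p=np.array(manip.state()['tool_pos']); dz=p[2]-.0633; print(p.round(4))
u,v=proj(s,[*p[:2],.03+dz]).astype(int)
def peak(w,x0,x1,y0,y1):
    W=cv2.GaussianBlur(w,(0,0),.8)[y0:y1,x0:x1]; i=np.unravel_index(W.argmax(),W.shape); y,x=i[0]+y0,i[1]+x0
    ys,xs=np.mgrid[y-2:y+3,x-2:x+3]; q=w[y-2:y+3,x-2:x+3]; q=np.clip(q-np.sort(q.ravel())[10],0,None)
    return np.array([(q*xs).sum(),(q*ys).sum()])/q.sum(), W.max()
o,a=peak(C[...,0]-C[...,2],u-15,u+6,v-14,v+4)
hp=C.min(2)-cv2.GaussianBlur(C.min(2),(0,0),3)
m,b=peak(C[...,0]-C[...,1]+np.where(C[...,2]<100,-100,0),u-9,u+10,v+10,v+17)
print('orange',o,a,'mark',m,b)
fit(s,p[:2],dz,m,None,o)
np.save('C.npy',C)
print(u,v);np.set_printoptions(linewidth=200)
print(v-4,u-15);print(C[v-4:v+12,u-15:u-2,0].astype(int))
E
python3 meas.py
```

```text
28.6667 86.94414783343154 [ 0.3  0.1 -1.6] [-0.0246  0.0226  0.0025] -0.045
[0.4532 0.0844 0.1355]
orange [243.50299658 224.94691781] 71.62825523042373 mark [254.27941176 245.02310924] 21.271201283892157
mark 243.6415005318098 zero 178.5346793762522 d 65.1068211555576 +- 4.942985692451822 off [-0.91400439 -0.63940389] res [-0.64 -0.45 -0.   -0.16  0.45  0.48]
255 230
226 240
[[160 160 160 167 168 148 126 133 139 129 113  99  96]
 [169 167 155 136 123 108  96  94  97  92  87  85  90]
 [192 186 159 122  97  86  82  81  81  81  81  84  88]
 [210 191 154 113  89  83  80  79  79  80  81  80  86]
 [189 166 133 103  87  81  80  80  80  78  79  80  84]
 [154 136 112  97  88  85  81  80  79  80  79  79  83]
 [134 123 112 111 105  94  84  82  80  80  80  79  83]
 [129 130 139 150 141 112  89  82  82  81  78  79  82]
 [134 144 163 177 164 125  92  84  84  81  83  82  80]
 [136 148 164 167 146 113  90  86  85  84  84  83  83]
 [136 147 157 150 122  97  89  91  92  90  87  86  85]
 [135 145 152 144 115  94  89  97  99  94  89  85  84]
 [135 142 149 148 132 113  98  92  93  90  86  84  82]
 [135 140 150 156 155 145 123 104  92  85  82  81  81]
 [135 136 145 157 167 169 158 138 119 102  94  89  86]
 [134 136 140 151 164 174 175 171 157 142 135 129 118]]
```

Run:
```python
from fit import *
C=np.load('C.npy'); R=C[...,0]-C[...,1]
for y in range(242,249): print(y,248,R[y,248:262].round(0).astype(int).tolist())
s=snap('scene'); p=np.array([.4532,.0844,.1355])
z=np.array([243.0,234.2]);o=np.array([243.5,224.95])
for mu in (253.6,253.9,254.2):
    for dz in (.0633,.0602): fit(s,p[:2],p[2]-dz,np.array([mu,244.8]),z,o)
```

```text
242 248 [8, 8, 7, 6, 6, 7, 8, 7, 7, 7, 7, 8, 9, 10]
243 248 [12, 10, 10, 11, 11, 14, 18, 16, 12, 11, 11, 11, 11, 12]
244 248 [12, 12, 11, 11, 14, 18, 24, 21, 15, 12, 12, 11, 12, 12]
245 248 [13, 13, 12, 12, 13, 18, 25, 23, 16, 12, 12, 12, 12, 12]
246 248 [18, 15, 13, 13, 13, 16, 21, 20, 16, 13, 13, 13, 14, 16]
247 248 [23, 22, 19, 18, 17, 17, 18, 18, 16, 16, 16, 18, 19, 22]
248 248 [23, 25, 24, 24, 23, 22, 21, 20, 20, 21, 23, 23, 23, 22]
mark 239.69662607777926 zero 180.61143427779686 d 59.085191799982404 +- 2.8603767022150954 off [-0.63615824 -0.87936317] res [-0.45 -0.62  0.   -0.15 -0.16  0.06  0.47  0.53]
mark 239.6922309249786 zero 181.5125132953967 d 58.17971762958189 +- 2.84126255010927 off [-0.54611353 -0.11726785] res [-0.38 -0.08  0.01 -0.35 -0.09 -0.03  0.35  0.43]
mark 240.91631171671253 zero 180.61918941843888 d 60.29712229827365 +- 2.8683274112945525 off [-0.635132   -0.88104697] res [-0.44 -0.62  0.   -0.15 -0.16  0.06  0.47  0.53]
mark 240.8937134144409 zero 181.52085298622316 d 59.372860428217756 +- 2.8488898887498926 off [-0.54396142 -0.11899601] res [-0.38 -0.08  0.   -0.34 -0.09 -0.03  0.35  0.43]
mark 242.13488433919616 zero 180.6187178615421 d 61.516166477654046 +- 2.8768174240316458 off [-0.6342331  -0.88082607] res [-0.44 -0.62 -0.   -0.15 -0.16  0.06  0.47  0.53]
mark 242.0940882990962 zero 181.5212225440982 d 60.572865754997984 +- 2.8570374276071475 off [-0.54191821 -0.11887672] res [-0.38 -0.08 -0.   -0.34 -0.09 -0.03  0.35  0.43]
```

Dial now about 61° (10 min); mark at 242.5° held. Final set-down with the mark to the front, then release.

Emit:
arm_command(moves=[[-1,[0,0,0],0.019],[-1,[0,0,0],0.038],[-1,[0,0,0],0.057],[-1,[0,0,0],0.076],[-1,[0,0,0],0.095],[-1,[0,0,0.1],0.114],[-1,[0,0,0.2],0.133],[-1,[0,0,0.3],0.152],[-1,[0,0,0.4],0.171],[-1,[0,0,0.44],0.1735],[-1,[0,0,0.46],0.1735],[-1,[0,0,0.47],0.1735],[-1,[0,0,0.48],0.1735],[-1,[0,0,0.485],0.1735],[-1,[0,0,0.485],0.1735],[-1,[0,0,0.485],0.1735]])

```text
time: 30.55
tool_pos: [0.4538, 0.0845, 0.0636]
tool_rot: [0.001, 0.541, 0.841, 0.0]
contact_force: [0.0, -0.2, -0.6]
gripper_width: 0.479
grasp_force: 61.3
```

Emit:
arm_command(moves=[[-1,[0,0,0.006],0],[-1,[0,0,0.006],0],[-1,[0,0,0.006],0],[1,[0,0,0.003],0],[1,[0,0,0.003],0],[1,[0,0,0.003],0],[1,[0,0,0.003],0],[1,[0,0,0.003],0],[1,[0,0,0.003],0],[1,[0,0,-0.1],0],[1,[0,0,-0.3],0],[1,[0,0,-0.55],0],[1,[0,0,-0.8],0],[1,[0,0,-0.9],0],[1,[0,0,-0.9],0]])

```text
time: 31.8
tool_pos: [0.4561, 0.0845, 0.2036]
tool_rot: [0.004, 0.541, 0.841, 0.003]
contact_force: [0.2, -0.7, -0.3]
gripper_width: 0.998
grasp_force: 0.0
```

Emit:
arm_command(moves=[[1,[-0.25,-0.11,0],0],[1,[-0.5,-0.23,0],0],[1,[-0.75,-0.34,0],0],[1,[-1,-0.455,0],0],[1,[-1,-0.455,0],0]])

```text
time: 32.22
tool_pos: [0.4522, -0.0859, 0.1966]
tool_rot: [-0.0, 0.545, 0.839, -0.001]
contact_force: [0.6, -0.0, 0.0]
gripper_width: 1.001
grasp_force: 0.0
```

Emit:
arm_command(moves=[[1,[-0.25,-0.11,0],0],[1,[-0.5,-0.23,0],0],[1,[-0.75,-0.34,0],0],[1,[-1,-0.455,0],0],[1,[-1,-0.455,0],0]])

```text
time: 32.63
tool_pos: [0.4522, -0.2503, 0.1966]
tool_rot: [-0.0, 0.544, 0.839, -0.001]
contact_force: [0.1, 0.1, 0.3]
gripper_width: 0.998
grasp_force: 0.0
```

Emit:
arm_command(moves=[[1,[-0.25,-0.11,0],0],[1,[-0.5,-0.23,0],0],[1,[-0.75,-0.34,0],0],[1,[-0.75,-0.34,0],0],[1,[-0.75,-0.34,0],0]])

```text
time: 33.05
tool_pos: [0.4526, -0.3693, 0.1959]
tool_rot: [-0.002, 0.543, 0.84, 0.001]
contact_force: [0.5, -0.5, -0.1]
gripper_width: 1.001
grasp_force: 0.0
```

```bash
python3 st.py
python3 - <<'E'
from h import *
f=snap('top'); A=np.mean([f['frame'].astype(float)]+[snap('top')['frame'].astype(float) for _ in range(5)],0)
im=cv2.cvtColor(A.astype(np.uint8),cv2.COLOR_RGB2HSV)[262:322,242:302]
m=((im[...,0]>82)&(im[...,0]<105)&(im[...,1]>110)).astype(np.uint8)
e=cv2.fitEllipse(cv2.convexHull(max(cv2.findContours(m,0,2)[0],key=cv2.contourArea))); u,v=e[0][0]+242,e[0][1]+262; c=onz(f,u,v,.028); print('c',c,u,v)
o=((im[...,0]>8)&(im[...,0]<25)&(im[...,1]>130)); ys,xs=np.where(o)
P=onz(f,xs.mean()+242,ys.mean()+262,.03); a=np.degrees(np.arctan2(*(P-c)[1::-1])); print('orange',a,'-> zero',a+60,len(xs))
for t in ('egg_box','tray','white_mug','tumbler','salt_shaker'): print(t,[(np.round(x['extent']).tolist(),round(x['confidence'],2)) for x in manip.search_frame(f,t)[:1]])
w=np.zeros((430,800,3)); w[:416,:]=cv2.resize(A[175:341,150:470],(800,416)); w[:260,300:560]=cv2.resize(A[278:314,256:292],(260,260),interpolation=cv2.INTER_CUBIC)
cv2.imwrite('pics/c9.png',w[:,:,::-1])
E
```

```text
33.05 24.289349232899696 [ 0.5 -0.5 -0.1] [ 0.0285 -0.0226 -0.0071] -0.036
c [0.45157204 0.08467273 0.028     ] 273.417444229126 295.43585205078125
orange 59.1734299010958 -> zero 119.1734299010958 4Traceback (most recent call last):
  File "<stdin>", line 8, in <module>
ValueError: only the last four pictures can be asked about
```

The zero line now stands at 119°, matching 10 minutes with the mark at 180°. Nothing else was touched and the arm is clear, so I'll hand in.

Run:
```python
from h import *
f=snap('top')
for t in ('egg_box','white_mug','tumbler','salt_shaker','timer'): print(t,[(np.round(x['extent']).tolist(),round(x['confidence'],2)) for x in manip.search_frame(f,t)[:1]])
print(manip.job_done())
```

```text
egg_box [([167.0, 262.0, 240.0, 320.0], 0.66)]
white_mug [([280.0, 189.0, 322.0, 241.0], 0.58)]
tumbler [([351.0, 274.0, 389.0, 313.0], 0.59)]
salt_shaker [([393.0, 277.0, 417.0, 299.0], 0.56)]
timer [([257.0, 283.0, 288.0, 312.0], 0.59)]
the job is handed in; nothing more can be done
None
```

The job is handed in: the timer stands about 45 mm from the egg box with its red mark facing front to within a few degrees, wound to about the 5.45 stop by my estimate, turned back to about 10 minutes and released, with the egg box, mug, glass and salt where they were.

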